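Unlock the steel lock box with a sticking lock and hold it unlocked

ROBOT

A 6-joint arm with a two-finger parallel gripper is mounted at the origin on a cart in front of the work surface, level with it; the furniture and walls round the work are solid. World frame = base frame: x ahead of the robot, y to its left, z up, the work surface at z = 0. Lengths are in mm, angles in degrees, forces in N, time in s.
With the tool pointing down it reaches from about 350 to 850 mm from the base axis. Payload 8.1 kg.
Tool frame: the origin (TCP) lies between the finger pads; the fingertips stand 22 mm ahead of it and the grasp point (between the pads) lies 3 mm ahead of it; z points along the fingers, y is the line along which they close (so a half turn about z gives the same grasp; the last joint's range is limited). The gripper opens to 85 mm and grips with 20 to 120 N. Pads are 22 mm wide; open, the fingers measure 114 mm over their backs; the gripper's body (76 mm by 85 mm) begins 54 mm behind the grasp point. The pads swing forward as they close: fully open they stand 13 mm farther back than shut.
Start: joints at [-70.382, 7.471, 85.268, -0, 87.261, -4.893], TCP at [248.942, -545.924, 253.292] pointing down, gripper open.
Joint ranges: [-169.43, 169.43], [-51.17, 129.36], [1.28, 143.12], [-76.62, 256.62], [0, 156.53], [-152.29, 152.29]. Speed limits (degrees/s): [136.94, 136.94, 159.86, 180, 180, 180].

INTERFACE

Orientations are given as [roll, pitch, yaw] about the fixed x, y, z axes, in that order (R = Rz(yaw) Ry(pitch) Rx(roll)).
In Python, from bench import sense, snapshot, calibration, hand_in gives the robot as it stands.
- The arm moves only by the shell command python3 -m crank 'ROWS' [FORCE]. ROWS is JSON, a list of rows, each a list of 5 numbers: the shift along the tool's x, y, z in cm, then the turn about the tool's z in rad, then the finger opening in cm, from 0 to 8.54. A call has 1 to 20 rows; each row is the pose to reach, as a shift and turn from the pose commanded when the call began, along the tool's axes at that moment; what a row does not reach only later rows make up. A row lasts 1/10 s, in which the tool goes at most 50 mm and 8.59 degrees, less where a joint would pass 70% of its speed; a pose out of reach is approached as far as the arm can. A call with a gripper value outside its range is refused whole. The fingers move at their own pace and stop on an object; FORCE is the grip in N (left out, the last holds). Time passes only in rows, so rows that repeat a pose let the fingers close. It gives the time, the measured TCP pose, the force, the opening and the grip force at its end, in the units of the state.
- sense(): the state, without advancing time (a new reading comes with each control period).
- snapshot(name): name is "side" or "top" or "wrist"; returns (picture, depth): 384x512x3 uint8, red, green, blue; 384x512 float32, mm along the optical axis (not along the pixel's ray), 0 where there is no reading.
- calibration(name): a dict with "fovy" (degrees; the focal length in pixels is half the picture's height over the tangent of half this angle, whatever the lens; pixels are square), "cx", "cy" (the principal point, pixels), "rvec" (rotation vector, rad) and "tvec" (3), from world to camera coordinates, as OpenCV has them; the wrist camera has in their place "tool_from_camera" (4x4, takes a point from camera to tool coordinates, whose origin is the TCP and whose axes are the flange's). Camera axes: x right, y down, z forward; pixel columns grow to the right and rows downward; lengths in mm; the calibration is good to about 2 mm. A picture is of the moment at which its call begins: read the wrist's pose just before it. calibration takes no time and is no camera call.
- hand_in(): hands the job in; it is judged then, once.
The state is a dict: "time": time; "joint_pos": joint angles; "qd": joint speeds; "joint_efforts": joint torques, N m; "tool_pos": TCP position; "tcp_rot": TCP orientation; "ft_force": force on the tool from outside, world axes, zero at the start; "wrist_torque": the same for the moment, N m; "finger_gap": finger opening in mm; "grip_force": force on a finger pad.
Only numpy, scipy, OpenCV 4.12 (cv2) and the standard library are available. Lean on these libraries where they do the work, as an engineer would, in place of code of your own. Each camera call takes 0.05 s, during which the arm holds its last target. There are 200 camera calls.

TASK

Take the key with the round, ring-shaped bow from the wooden rack, leaving the other two keys standing in theirs, and put it blade-down into the keyway on top of the grey lock box. The lock's pins stick: without forcing it, press lightly and rock the key a little each way, first anticlockwise and then clockwise, until it is fully home with its collar down on the lock. Then turn it a quarter turn clockwise against the return spring to draw the bolt, and finish still gripping the key and holding it turned, because the lock springs back if you let go.

Things in the scene. Friction and masses are not known exactly. Their poses are not given: they have to be found in the camera images.
- round_key: The right key: steel, 81 mm tall, 0.09 kg, upright in a rack slot. Origin: centre of the blade's tip; z up towards the bow, y along the blade's width, x its thickness; a half turn about z makes no difference. Blade 5 mm thick, 24 mm wide at its round-nosed tip (lowest 5 mm) and above 27.5 mm, 14 mm between. Collar 28 mm (y) x 12 mm (x), 37 to 42 mm above the tip, bow above it.
- round_key_bow (a point): Centre of the right key's bow, 61 mm above its tip; axes as the key's. The bow is an upright flat ring 39 mm across, 8 mm thick, with a 13 mm hole: grip it on its two flat faces, squeezing along x.
- square_key: A wrong key: the same size, but with a solid square bow 34 x 34 x 8 mm and a plain blade. Origin at its blade's tip. To be left standing in the rack.
- tee_key: A wrong key: blade as the square one's, with a T-shaped bow, a crossbar 46 mm long, 12 mm thick. Origin at its blade's tip. To be left standing in the rack.
- rack: Fixed wooden key rack, 46 x 190 x 46 mm (x, y, z), origin at the centre of its underside. Three slots in its top, 60 mm apart along its y, hold the three keys in any order, all blades along y; the collars rest on its top, so the blades' tips are 9 mm above the bench. A wall cabinet hangs over the back of the bench: draw the wrist back before swinging across.
- lockbox: Grey steel lock box fixed to the bench, 136 x 176 mm, lid top 63 mm high; in the middle of the lid a steel lock case 62 mm square with a round bezel, 36 mm inside, 55 mm outside, its rim 77 mm above the bench. A keeper bracket at the front (-x) edge is 81 mm high. Origin: centre of its underside, z up. At rest the keyway's length lies along the box's y.
- keyway (a point): Centre of the brass plug's top face on the lock's vertical axis, 75 mm above the bench; axes as the lock box's. The keyway is a slot 27 x 7 mm right through the plug, lying along y at rest. The blade goes in 37 mm, until the key's collar sits on the plug.
- pin_1 (a point): First sticking pin, on the lock's axis 15 mm below the plug's top. It stops the blade's tip there, and lets it by only while the key is turned about 0.35 to 0.7 rad anticlockwise (seen from above) from the rest direction, best 0.5. Once the tip has passed, the key turns freely again.
- pin_2 (a point): Second sticking pin, 26 mm below the plug's top. It stops the blade's tip there, and lets it by only while the key is turned about 0.35 to 0.7 rad clockwise from the rest direction, best 0.5. After it the key goes home and turns freely.
- plug (a joint): The plug's turn in rad, growing clockwise seen from above: 0 at rest (spring-centred, 0.03 N m per rad), stops at -0.8 and 1.5. The slot leaves the key about 0.1 rad of slack. Turning it draws the bolt; unlocked from 1.2 up.
Things that resemble listed ones, but are neither listed nor needed, are in the scene too. What is shaped like the tee_key but blue or turquoise is not meant. Leave any pink or turquoise look-alike of the round_key alone.

How it is judged:
By the outcome, as a careful person would: the job done as asked, in the order asked, and still so for the second after the job is handed in, while the arm keeps its last pose, push and grip.
It also fails if it takes over 58 s, if anything falls off the work surface, if the arm or the gripper's body presses on something with over 40 N, if the wrist force passes 120 N, or if a joint passes its speed limit or range.

## Working session

There is one attempt and no reset: what is moved stays moved. The work goes in short steps, Python scripts to look and compute and a shell command to move; the robot and the scene stay as the last step left them, time stands still between calls to the robot, and variables do not carry over. Pictures are saved under pics/ and viewed, at most 10 in all, crops included, and the job is handed in when it is done.

```bash
mkdir -p pics; ls
cat > h.py <<'E'
import numpy as np, cv2
from scipy.spatial.transform import Rotation as R
from bench import sense, snapshot, calibration, hand_in
def cam(name, st=None):
    c=calibration(name); f=192/np.tan(np.radians(c["fovy"])/2)
    if name=="wrist":
        st=st or sense(); T=np.eye(4); T[:3,:3]=R.from_euler('xyz',st["tcp_rot"],degrees=True).as_matrix(); T[:3,3]=st["tool_pos"]
        M=T@np.array(c["tool_from_camera"])
    else:
        W=np.eye(4); W[:3,:3]=cv2.Rodrigues(np.array(c["rvec"],float))[0]; W[:3,3]=np.ravel(c["tvec"]); M=np.linalg.inv(W)
    return f,c["cx"],c["cy"],M
def cloud(d,k):
    f,cx,cy,M=k; v,u=np.mgrid[:d.shape[0],:d.shape[1]]
    P=np.stack([(u-cx)/f*d,(v-cy)/f*d,d],-1); return P@M[:3,:3].T+M[:3,3]
def ray(u,v,z,k):
    f,cx,cy,M=k; r=M[:3,:3]@np.array([(u-cx)/f,(v-cy)/f,1]); o=M[:3,3]; return o+r*(z-o[2])/r[2]
def grab(name):
    st=sense(); k=cam(name,st); p,d=snapshot(name); return p,d,k
E
python3 - <<'E'
from h import *
s=sense();print(s)
for n in("top","side"):
    p,d,k=grab(n); np.savez(f"{n}.npz",p=p,d=d); cv2.imwrite(f"pics/{n}.png",p[:,:,::-1]); print(n,k[3].round(2),k[0])
c=calibration("top");print(c)
print(np.array(calibration("wrist")["tool_from_camera"]).round(2))
E
```

```text
pics
{'time': 0.0, 'joint_pos': array([-7.03834265e+01,  7.51300505e+00,  8.53288163e+01,  1.36608994e-03,
        8.72636205e+01, -4.89263863e+00]), 'qd': array([ 0.01420483,  0.13044139,  0.00599884,  0.04188505,  0.0644332 ,
       -0.08988739]), 'joint_efforts': array([-4.28519168e-03, -5.69410729e+01, -5.00549805e+01, -4.15692548e-04,
        1.49522029e-02,  2.70142164e-05]), 'tool_pos': array([ 248.7622962 , -545.43622749,  252.27077791]), 'tcp_rot': array([-1.79895059e+02, -1.03524575e-02,  2.45091362e+01]), 'ft_force': array([ 0.25610755,  0.58110683, -0.03378917]), 'wrist_torque': array([-0.01396705,  0.02185615,  0.02033956]), 'grip_force': 0.0, 'finger_gap': 85.57727764516942}
top [[-7.0000e-02 -9.7000e-01  2.2000e-01  2.3124e+02]
 [-1.0000e+00  7.0000e-02 -2.0000e-02 -6.0300e+01]
 [ 0.0000e+00 -2.2000e-01 -9.8000e-01  9.2667e+02]
 [ 0.0000e+00  0.0000e+00  0.0000e+00  1.0000e+00]] 394.65328594448783
side [[ 9.8000e-01 -1.0000e-01  2.0000e-01  2.5431e+02]
 [-2.2000e-01 -4.6000e-01  8.6000e-01 -8.1738e+02]
 [ 1.0000e-02 -8.8000e-01 -4.7000e-01  4.7283e+02]
 [ 0.0000e+00  0.0000e+00  0.0000e+00  1.0000e+00]] 394.69943114082565
{'fovy': 51.88611935821471, 'cx': 254.96948908471683, 'cy': 189.29772338190247, 'rvec': array([ 2.03469961, -2.18304701,  0.23996338]), 'tvec': array([-44.83637584, 429.76437497, 853.88458815])}
[[   0.     -0.96   -0.28   70.77]
 [   1.      0.      0.     -0.44]
 [   0.     -0.28    0.96 -120.11]
 [   0.      0.      0.      1.  ]]
```

View pics/top.png

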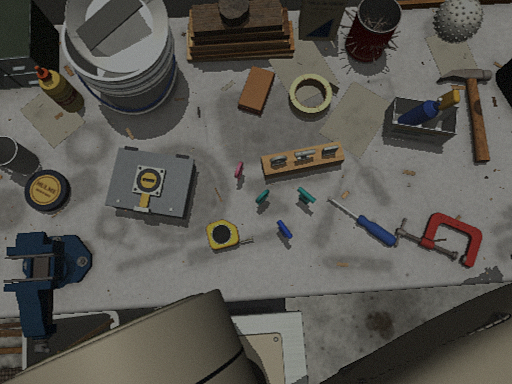

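View pics/side.png

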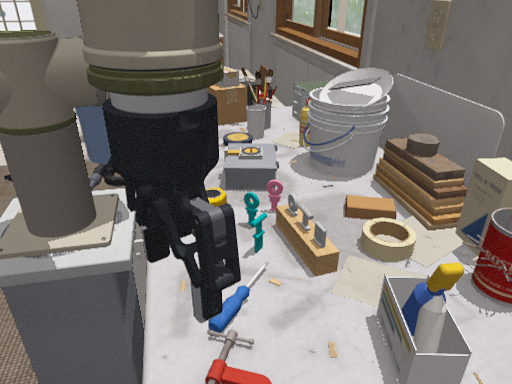

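The top view shows the rack at about (303,158), with keys near (279,160), (305,154) and (331,150). The lock box is at (152,183), with its bezel at (149,180). In the side view the ring bow is the rack's farthest key at (294,205), so it is the leftmost one in the top view.

Run:
```python
from h import *
z=np.load("top.npz");p,d=z["p"],z["d"];k=cam("top")
C=cloud(d,k)
print("table z",np.median(C[200:280,120:200,2]))
# rack top by depth
sub=np.zeros(d.shape,bool);sub[130:190,250:355]=1
m=sub&(abs(C[...,2]-46)<6)
P=C[m];r=cv2.minAreaRect(P[:,:2].astype(np.float32));print("rack",r,m.sum())
hsv=cv2.cvtColor(p,cv2.COLOR_RGB2HSV)
mk=sub&(C[...,2]>58)
n,l,s,c=cv2.connectedComponentsWithStats(mk.astype(np.uint8))
for i in range(1,n):
    if s[i,4]>8:
        Q=C[l==i];print("key",s[i],Q.mean(0).round(1),Q[:,2].max(),cv2.minAreaRect(Q[:,:2].astype(np.float32)))
# box lid
sub=np.zeros(d.shape,bool);sub[140:225,100:205]=1
m=sub&(abs(C[...,2]-63)<5)
r=cv2.minAreaRect(C[m][:,:2].astype(np.float32));print("lid",r)
m=sub&(abs(C[...,2]-76)<5); 
n,l,s,c=cv2.connectedComponentsWithStats(m.astype(np.uint8))
for i in range(1,n):
    if s[i,4]>20: print("case",s[i],C[l==i].mean(0),cv2.minAreaRect(C[l==i][:,:2].astype(np.float32)))
a=cv2.resize(p[135:185,250:350],None,fx=4,fy=4,interpolation=cv2.INTER_CUBIC)
b=cv2.resize(p[140:225,100:200],None,fx=4,fy=4,interpolation=cv2.INTER_CUBIC)
z=np.load("side.npz");c=cv2.resize(z["p"][180:280,240:345],(400,381))
o=np.zeros((540,800,3),np.uint8);o[:200,:400]=a;o[200:540,:400]=b;o[:381,400:]=c
cv2.imwrite("pics/z.png",o[:,:,::-1])
```

```text
table z 0.43856523934869074
rack ((493.4407043457031, -189.5518798828125), (47.54398727416992, 189.61892700195312), 7.57054328918457) 1245
key [321 145  17   9 101] [ 496.7 -246.    85.7] 926.6695328780291 ((375.36480712890625, -153.0013427734375), (27.14673614501953, 341.6405029296875), 52.70785140991211)
key [294 149  21  10 120] [ 490.  -187.8   90.8] 926.6695328780291 ((374.470458984375, -120.56427764892578), (40.07899856567383, 308.17962646484375), 59.7718505859375)
key [269 155  18   9 105] [ 483.8 -129.7   78.8] 91.77429892568114 ((485.17578125, -129.83448791503906), (8.3623628616333, 37.701107025146484), 8.865337371826172)
key [297 187   6   3  12] [ 414.1 -172.5   77.5] 79.23842132525499 ((415.0868225097656, -172.58349609375), (10.919575691223145, 5.5969367027282715), 86.75776672363281)
lid ((458.06121826171875, 161.81845092773438), (177.4744873046875, 145.8870086669922), 77.15593719482422)
case [132 165  33  47 864] [448.93742034 163.43262355  75.15873109] ((437.5293884277344, 166.28909301757812), (63.44156265258789, 103.39376068115234), 76.93285369873047)
```

View pics/z.png

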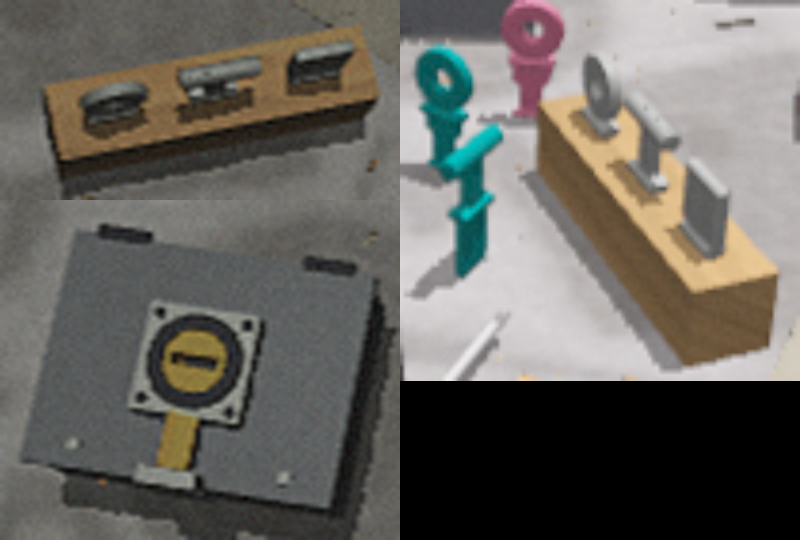

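The crop confirms that the ring-bow key is the leftmost one (about (115,100) in the crop), with the tee in the middle and the square key on the right. The keyway is at about (193,358) in the crop. Next I move above the key and look with the wrist camera.

```bash
python3 -m crank '[[38.7,-28.0,4.5,-1.27,6],[38.7,-28.0,4.5,-1.27,6],[38.7,-28.0,4.5,-1.27,6],[38.7,-28.0,4.5,-1.27,6],[38.7,-28.0,4.5,-1.27,6],[38.7,-28.0,4.5,-1.27,6],[38.7,-28.0,4.5,-1.27,6],[38.7,-28.0,4.5,-1.27,6],[38.7,-28.0,4.5,-1.27,6],[38.7,-28.0,4.5,-1.27,6],[38.7,-28.0,4.5,-1.27,6],[38.7,-28.0,4.5,-1.27,6],[38.7,-28.0,4.5,-1.27,6],[38.7,-28.0,4.5,-1.27,6],[38.7,-28.0,4.5,-1.27,6]]' 60
cat > key.py <<'E'
from h import *
p,d,k=grab("wrist"); cv2.imwrite("pics/w1.png",p[:,:,::-1]); np.savez("w1.npz",p=p,d=d)
s=sense();print(s["tool_pos"],s["tcp_rot"],s["time"])
C=cloud(d,k)
m=(C[...,2]>60)&(C[...,2]<96)&(abs(C[...,0]-485)<45)&(abs(C[...,1]+130)<120)&(d>0)
n,l,st,c=cv2.connectedComponentsWithStats(m.astype(np.uint8))
for i in range(1,n):
    if st[i,4]>60:
        Q=C[l==i];print(st[i],Q.mean(0).round(1),Q[:,2].max(),cv2.minAreaRect(Q[:,:2].astype(np.float32)))
E
python3 key.py
```

```text
time: 1.6
tool_pos: [484.6, -131.6, 208.4]
tcp_rot: [180.0, 0.0, 97.2]
ft_force: [-0.3, 0.4, -0.3]
finger_gap: 60.2
grip_force: 0.0
[ 484.64641985 -131.4720535   208.43191102] [1.79989872e+02 9.27346695e-03 9.71845777e+01] 1.65
[226  47  48  37 661] [471.6 -39.3  75.7] 81.50699047022462 ((471.52606201171875, -38.87287521362305), (8.15245246887207, 38.28835678100586), 65.19719696044922)
[249 164  11  49 519] [ 485.8 -126.2   84.7] 90.64738352561983 ((486.2527160644531, -129.52743530273438), (7.780641078948975, 38.04994201660156), 7.2419819831848145)
[247 235  15  56 780] [ 493.8 -186.9   84.9] 88.31645584521078 ((493.8554992675781, -188.79150390625), (11.39168643951416, 46.017940521240234), 7.637343406677246)
[250 294  10  36 324] [ 500.5 -237.1   78.6] 86.02881979885217 ((500.96502685546875, -240.76014709472656), (7.942170143127441, 19.38288688659668), 6.834794044494629)
```

View pics/w1.png

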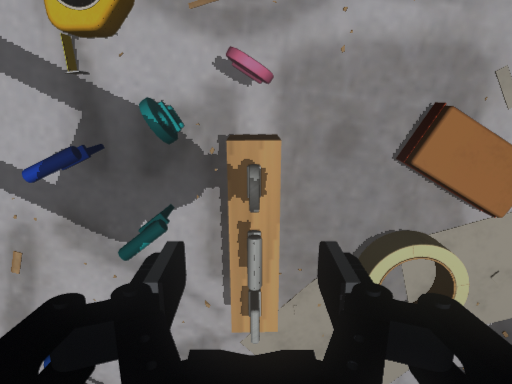

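The wrist image shows the round key at (254,188), the rack's top key, with the tee at (254,260) below it and the square key below that. The pink look-alike is separate, at (250,65). I descend and grip.

```bash
python3 -m crank '[[0.18,0.18,4,0,6],[0.18,0.18,8,0,6],[0.18,0.18,11,0,5],[0.18,0.18,12.5,0,4],[0.18,0.18,13.1,0,4],[0.18,0.18,13.1,0,4],[0.18,0.18,13.1,0,1.5],[0.18,0.18,13.1,0,1],[0.18,0.18,13.1,0,0.5],[0.18,0.18,13.1,0,0.2],[0.18,0.18,13.1,0,0.2],[0.18,0.18,13.1,0,0.2],[0.18,0.18,13.1,0,0.2]]' 60; python3 -c "
from h import *
s=sense();print(s['tool_pos'],s['ft_force'],s['wrist_torque'])"
```

```text
time: 2.95
tool_pos: [487.5, -129.0, 78.8]
tcp_rot: [179.9, 0.1, 97.3]
ft_force: [-1.2, -0.5, 7.1]
finger_gap: 7.1
grip_force: 58.9
[ 487.53487339 -129.0409383    78.80995578] [-1.19098087 -0.54808603  7.13750127] [-0.00537588  0.19457532  0.01944442]
```

```bash
python3 -m crank '[[0,0,-2,0,0.2],[0,0,-5,0,0.2],[0,0,-9,0,0.2],[0,0,-13,0,0.2],[0,0,-13,0,0.2],[0,0,-13,0,0.2]]'
python3 - <<'E'
from h import *
z=np.load("top.npz");p=z["p"];k=cam("top")
hsv=cv2.cvtColor(p,cv2.COLOR_RGB2HSV)
m=((hsv[...,0]>15)&(hsv[...,0]<35)&(hsv[...,1]>110)&(hsv[...,2]>90)).astype(np.uint8);w=np.zeros_like(m);w[165:190,135:165]=1;m&=w
n,l,s,c=cv2.connectedComponentsWithStats(m)
for i in range(1,n):
    if s[i,4]>20:
        h=cv2.convexHull(np.argwhere(l==i)[:,::-1].astype(np.int32));print(s[i],c[i]);(e)=cv2.minEnclosingCircle(h);print(e,ray(*e[0],75,k))
E
```

```text
time: 3.55
tool_pos: [487.3, -128.8, 208.7]
tcp_rot: [179.8, 0.1, 97.3]
ft_force: [0.2, 0.3, -0.6]
finger_gap: 7.2
grip_force: 59.1
[141 173  16  15 160] [148.075   179.94375]
((148.2857208251953, 180.07142639160156), 7.98764705657959) [456.93878109 160.45061885  75.        ]
```

```bash
python3 -m crank '[[4,-1,0,0.1,0.2],[9,-1,0,0.2,0.2],[14,-1,0,0.3,0.2],[19,-1,0,0.35,0.2],[24.4,-1,0,0.35,0.2],[24.4,-1,1.5,0.35,0.2],[24.4,-1,1.5,0.35,0.2],[24.4,-1,1.5,0.35,0.2],[24.4,-1,1.5,0.35,0.2]]'
cat > lock.py <<'E'
from h import *
p,d,k=grab("wrist"); cv2.imwrite("pics/w2.png",p[:,:,::-1]); np.savez("w2.npz",p=p,d=d,M=k[3])
s=sense();print(s["tool_pos"],s["tcp_rot"],s["time"],s["ft_force"])
hsv=cv2.cvtColor(p,cv2.COLOR_RGB2HSV)
m=((hsv[...,0]>15)&(hsv[...,0]<35)&(hsv[...,1]>110)&(hsv[...,2]>70)).astype(np.uint8)
n,l,st,c=cv2.connectedComponentsWithStats(m)
for i in range(1,n):
    if st[i,4]>300:
        h=cv2.convexHull(np.argwhere(l==i)[:,::-1].astype(np.int32)); e=cv2.fitEllipse(h); print(st[i],e,ray(*e[0],75,k))
C=cloud(d,k)
m=(abs(C[...,2]-63)<4)&(abs(C[...,0]-457)<120)&(abs(C[...,1]-160)<120)&(d>0)
print(cv2.minAreaRect(C[m][:,:2].astype(np.float32)))
E
python3 lock.py
```

```text
time: 4.45
tool_pos: [445.7, 110.8, 192.0]
tcp_rot: [-180.0, 0.0, 77.1]
ft_force: [-0.2, 0.4, 0.4]
finger_gap: 7.1
grip_force: 59.0
[445.98182741 110.79282262 192.35593834] [-1.79997026e+02  1.70633500e-02  7.70941380e+01] 4.5 [ 0.27079467  0.12222499 -1.00488194]
[ 227   99   51   50 1898] ((251.818359375, 123.31673431396484), (52.698760986328125, 53.4244384765625), 21.009634017944336) [457.59044802 162.87188343  75.        ]
[ 161  111   47   26 1192] ((184.08094787597656, 121.91499328613281), (46.02903747558594, 98.19622039794922), 175.8692169189453) [412.10020757 174.21630855  75.        ]
[121 274  66  25 509] ((152.85011291503906, 292.5724182128906), (32.46811294555664, 65.08821105957031), 75.12539672851562) [350.39422996  50.38408336  75.        ]
((459.1292419433594, 157.7021484375), (168.81455993652344, 141.72763061523438), 76.93009948730469)
```

View pics/w2.png

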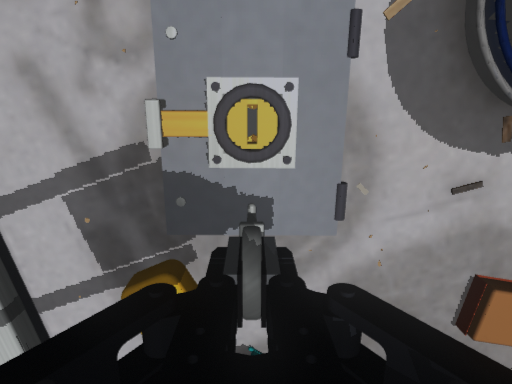

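The wrist view shows the plug at (252,123), with its slot upright in the image. The held key's tip is at (252,207) and its collar edge at (252,226), in line with the slot. I now measure the key's pose in the tool frame.

Run:
```python
from h import *
z=np.load("w2.npz");p,d,M=z["p"],z["d"],z["M"];c=calibration("wrist");f=192/np.tan(np.radians(c["fovy"])/2)
print(f,c["cx"],c["cy"])
T=np.array(c["tool_from_camera"]); C=cloud(d,(f,c["cx"],c["cy"],T))
for v in list(range(200,262,3)):
    r=C[v,225:280]; ok=(d[v,225:280]>0)&(r[:,2]<85)&(abs(r[:,1])<11)
    if ok.any(): print(v,ok.sum(),r[ok].mean(0).round(1),r[ok][:,1].min().round(1),r[ok][:,1].max().round(1))
# slot: dark in plug
g=cv2.cvtColor(p,cv2.COLOR_RGB2HSV); w=np.zeros(d.shape,bool);w[103:144,238:266]=1
m=w&~((g[...,0]>15)&(g[...,0]<35)&(g[...,1]>110)&(g[...,2]>70))
n,l,s,cc=cv2.connectedComponentsWithStats(m.astype(np.uint8))
for i in range(1,n):
    if s[i,4]>40:
        print(s[i],cc[i],cv2.minAreaRect(np.argwhere(l==i)[:,::-1].astype(np.float32)),ray(*cc[i],75,(f,c["cx"],c["cy"],M)))
```

```text
335.8960575427433 251.2989226645057 194.2913583865115
203 2 [11.4 -0.1 67.2] -0.4 0.2
206 8 [10.  -0.1 65.9] -2.2 1.9
209 8 [ 8.1 -0.1 65.9] -2.2 1.9
212 8 [ 6.4 -0.1 65.5] -2.2 1.9
215 8 [ 6.4 -0.1 60.5] -2.1 1.9
218 10 [11.3 -0.1 42.3] -2.4 2.2
221 10 [11.3 -0.1 37.9] -2.4 2.1
224 25 [13.1 -0.4 29.1] -6.1 5.3
227 26 [15.4 -0.1 19.5] -6.1 5.8
230 25 [16.2 -0.4 13.9] -6.1 5.3
233 25 [16.1 -0.4 10.9] -6.1 5.4
236 25 [15.4 -0.4  9.4] -6.2 5.4
239 46 [13.8 -0.1  9.9] -10.0 9.7
242 48 [13.4 -0.1  7.7] -10.3 10.0
245 47 [13.2  0.   5.4] -10.0 9.8
248 50 [12.8 -0.1  3.4] -10.1 10.0
251 51 [12.4  0.1  1.4] -10.0 10.8
254 52 [12.1 -0.1 -0.6] -10.2 10.0
257 53 [11.8  0.1 -2.5] -10.0 10.8
260 54 [11.6 -0.1 -4.6] -10.2 10.0
[248 108   9  29 241] [251.94605809 121.56431535] ((252.0, 122.0), (28.0, 8.0), 90.0) [457.94042997 164.01167079  75.        ]
```

```bash
python3 -m crank '[[3,0.02,0,0,0.2],[5.44,0.02,0.5,0,0.2],[5.44,0.02,2.5,0,0.2],[5.44,0.02,4.0,0,0.2],[5.44,0.02,4.3,0,0.2],[5.44,0.02,4.5,0,0.2],[5.44,0.02,4.7,0,0.2],[5.44,0.02,4.9,0,0.2],[5.44,0.02,5.1,0,0.2],[5.44,0.02,5.3,0,0.2],[5.44,0.02,5.3,0,0.2]]'
```

```text
time: 5.6
tool_pos: [457.7, 165.0, 139.1]
tcp_rot: [-180.0, 0.0, 77.2]
ft_force: [0.4, -1.6, -1.4]
finger_gap: 6.8
grip_force: 59.0
```

```bash
python3 -m crank '[[0,0,0.2,0,0.2],[0,0,0.4,0,0.2],[0,0,0.6,0,0.2],[0,0,0.7,0,0.2],[0,0,0.8,0,0.2],[0,0,0.9,0,0.2],[0,0,1.0,0,0.2],[0,0,1.1,0,0.2],[0,0,1.1,0,0.2]]'; python3 -c "
from h import *
s=sense();print(s['tool_pos'],s['ft_force'],s['wrist_torque'])"
```

```text
time: 6.5
tool_pos: [458.0, 165.2, 128.8]
tcp_rot: [180.0, -0.0, 77.2]
ft_force: [-2.7, -3.4, 5.3]
finger_gap: 7.1
grip_force: 60.1
[458.02227482 165.21790991 128.82440373] [-2.73409162 -3.38885732  5.29459436] [-0.58324091  0.58044871 -0.01299068]
```

```bash
python3 -m crank '[[0,0,0,-0.1,0.2],[0,0,0,-0.2,0.2],[0,0,0,-0.3,0.2],[0,0,0,-0.4,0.2],[0,0,0,-0.5,0.2],[0,0,0,-0.5,0.2],[0,0,0.1,-0.5,0.2],[0,0,0.2,-0.5,0.2],[0,0,0.3,-0.5,0.2],[0,0,0.4,-0.5,0.2],[0,0,0.4,-0.5,0.2]]'; python3 -c "
from h import *
s=sense();print(s['tool_pos'],s['ft_force'],s['wrist_torque'])"
```

```text
time: 7.6
tool_pos: [457.6, 165.3, 124.0]
tcp_rot: [-180.0, -0.0, 105.8]
ft_force: [-2.8, 1.0, -1.3]
finger_gap: 6.8
grip_force: 59.1
[457.61657175 165.27047649 123.98553951] [-2.75166657  0.99655476 -1.32308648] [-0.01287605  0.59066099  0.01034683]
```

```bash
python3 -m crank '[[0,0,0.2,0.1,0.2],[0,0,0.35,0.2,0.2],[0,0,0.45,0.3,0.2],[0,0,0.5,0.4,0.2],[0,0,0.55,0.5,0.2],[0,0,0.6,0.5,0.2],[0,0,0.65,0.5,0.2],[0,0,0.65,0.5,0.2]]'; python3 -c "
from h import *
s=sense();print(s['tool_pos'],s['tcp_rot'],s['ft_force'],s['wrist_torque'])"
```

```text
time: 8.4
tool_pos: [458.5, 165.3, 118.4]
tcp_rot: [179.9, -0.0, 77.3]
ft_force: [0.5, -0.1, 1.9]
finger_gap: 7.4
grip_force: 59.6
[458.52686693 165.28803533 118.36553937] [ 1.79918013e+02 -3.59667050e-02  7.73468838e+01] [ 0.53370084 -0.05848498  1.88435357] [-0.03749456 -0.08946095 -0.05486878]
```

```bash
python3 -m crank '[[0,0,0,0.1,0.2],[0,0,0,0.2,0.2],[0,0,0,0.3,0.2],[0,0,0,0.4,0.2],[0,0,0,0.5,0.2],[0,0,0,0.5,0.2],[0,0,0.1,0.5,0.2],[0,0,0.2,0.5,0.2],[0,0,0.3,0.5,0.2],[0,0,0.4,0.5,0.2],[0,0,0.4,0.5,0.2]]'; python3 -c "
from h import *
s=sense();print(s['tool_pos'],s['ft_force'],s['wrist_torque'])"
```

```text
time: 9.5
tool_pos: [458.4, 164.7, 113.9]
tcp_rot: [179.9, -0.0, 48.7]
ft_force: [5.7, -4.2, 0.8]
finger_gap: 7.0
grip_force: 59.2
[458.37162349 164.72956792 113.92478555] [ 5.7001251  -4.16577155  0.84875927] [-0.77833106 -1.08897594  0.02809607]
```

```bash
python3 -m crank '[[0,0.05,0.1,0,0.2],[0,0.05,0.2,0,0.2],[0,0.05,0.3,0,0.2],[0,0.05,0.4,0,0.2],[0,0.05,0.5,0,0.2],[0,0.05,0.6,0,0.2],[0,0.05,0.7,0,0.2],[0,0.05,0.75,0,0.2],[0,0.05,0.75,0,0.2]]'; python3 -c "
from h import *
s=sense();print(s['tool_pos'],s['ft_force'],s['wrist_torque'])"
```

```text
time: 10.4
tool_pos: [458.6, 164.7, 107.7]
tcp_rot: [180.0, -0.0, 48.6]
ft_force: [-3.4, -5.8, 15.0]
finger_gap: 7.2
grip_force: 61.6
[458.5892872  164.66159317 107.70819953] [-3.41479514 -5.75293847 14.95260808] [-0.96701861  0.42721348 -0.02798245]
```

```bash
python3 -m crank '[[-0.05,0,0,-0.05,0.2],[-0.05,0,0,-0.1,0.2],[-0.05,0,0,0,0.2],[-0.05,0,0,0.1,0.2],[-0.05,0,0,0.2,0.2],[-0.05,0,0,0.3,0.2],[-0.05,0,0,0.3,0.2]]'
python3 - <<'E'
from h import *
s=sense();print(s['tool_pos'],s['ft_force'],s['wrist_torque'])
p,d,k=grab("side");cv2.imwrite("pics/s3.png",cv2.resize(p[120:220,190:310],None,fx=6,fy=6,interpolation=cv2.INTER_CUBIC)[:,:,::-1])
E
```

```text
time: 11.1
tool_pos: [459.1, 164.3, 107.8]
tcp_rot: [179.9, -0.1, 31.2]
ft_force: [2.8, -5.1, 9.7]
finger_gap: 6.9
grip_force: 60.6
[459.1028523  164.31380502 107.76499134] [ 2.82744326 -5.12640794  9.67583846] [-0.96703405 -0.46712659  0.00429773]
```

View pics/s3.png

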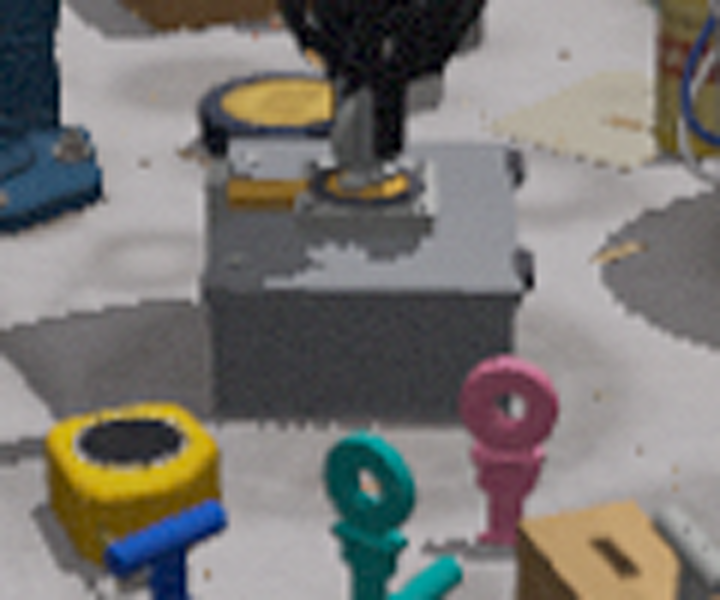

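The side view shows the key's collar down on the plug, inside the bezel at about (370,183). It meets a firm stop, so it is home. Now the quarter turn.

```bash
python3 -m crank '[[0,0.05,0,0.1,0.2],[0,0.05,0,0.2,0.2],[0,0.05,0,0.3,0.2],[0,0.05,0,0.4,0.2],[0,0.05,0,0.5,0.2],[0,0.05,0,0.6,0.2],[0,0.05,0,0.7,0.2],[0,0.05,0,0.7,0.2],[0,0.05,0,0.7,0.2]]'
python3 - <<'E'
from h import *
s=sense();print(s['tool_pos'],s['ft_force'],s['wrist_torque'],s['joint_pos'])
p,d,k=grab("wrist");cv2.imwrite("pics/w4.png",p[:,:,::-1])
E
```

```text
time: 12.05
tool_pos: [459.9, 163.0, 107.8]
tcp_rot: [179.9, -0.2, -8.7]
ft_force: [5.2, -8.8, 9.1]
finger_gap: 7.2
grip_force: 60.4
[459.87126669 163.01084709 107.82606811] [ 5.20074548 -8.7821663   9.11916529] [-1.74770804 -0.83103532  0.04004779] [ 13.59872021  -3.11445993 111.84355372  -0.1561889   71.09657418
 112.33072757]
```

View pics/w4.png

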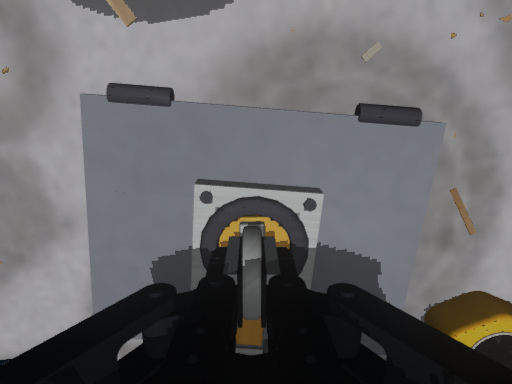

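The wrist view shows the key still aligned with the fingers and turned, its collar at about (252,224) inside the bezel. I check the collar height and the bolt before handing in.

Run:
```python
from h import *
p,d,k=grab("wrist");C=cloud(d,k)
for v in range(212,242,2): print(v,C[v,252].round(1),p[v,252],C[v,243].round(1))
print("plug",C[232,[226,230,280,284]].round(1).tolist())
for v in range(318,360,3): print(v,C[v,251].round(1),p[v,251])
s=sense();print(s['ft_force'],s['wrist_torque'],s['time'])
```

```text
212 [477.6 160.3  77. ] [61 61 66] [478.5 164.4  77.7]
214 [476.4 160.4  76.4] [55 53 55] [477.1 164.7  76.6]
216 [474.1 160.8  72.6] [82 64 35] [476.  164.9  76. ]
218 [474.  160.8  75.3] [176 149  66] [474.4 165.2  74.4]
220 [472.6 161.   74.3] [170 144  65] [473.7 165.2  75.4]
222 [472.5 161.   76.7] [51 52 51] [473.4 165.3  77.2]
224 [472.1 161.1  78.1] [61 62 61] [472.8 165.3  78.5]
226 [476.2 160.5  91.4] [43 43 42] [472.3 165.4  79.7]
228 [477.3 160.4  96.7] [52 53 51] [471.4 165.5  79.9]
230 [478.2 160.3 101. ] [59 60 59] [477.6 164.1  98.1]
232 [477.3 160.4 101.1] [65 66 64] [477.5 164.1 100. ]
234 [477.1 160.4 102.6] [72 72 72] [476.8 164.2 100.6]
236 [476.6 160.5 103.3] [78 80 79] [477.1 164.1 103.4]
238 [476.3 160.6 104.7] [85 87 85] [476.5 164.2 103.9]
240 [476.4 160.6 106.8] [93 95 93] [476.3 164.2 105.3]
plug [[468.6, 174.5, 74.8], [468.5, 172.5, 75.4], [464.2, 148.3, 74.0], [464.3, 146.4, 75.0]]
318 [445.1 165.7 112. ] [63 64 64]
321 [529.2 153.  228.2] [100  71  30]
324 [413.2 170.5  73. ] [100  70  29]
327 [411.4 170.8  73.1] [99 70 28]
330 [410.5 171.   74.4] [98 70 29]
333 [408.3 171.3  74. ] [98 70 29]
336 [405.9 171.6  73.4] [98 70 29]
339 [403.9 171.9  73.4] [97 69 29]
342 [401.5 172.3  72.8] [97 68 28]
345 [390.3 174.   61.6] [56 53 49]
348 [390.  174.1  63.8] [47 47 47]
351 [529.2 153.  228.2] [78 79 79]
354 [ 3.301e+02  1.831e+02 -1.000e-01] [64 64 65]
357 [469.6 162.  160.8] [9 8 8]
[ 4.87913598 -9.32606311  9.73084175] [-1.7822785  -0.83490709  0.0727996 ] 12.15
```

The collar top reads 80 mm (the 75 mm plug face plus its 5 mm), so the key is seated. The bolt's end is clear of the keeper, with bare lid visible between them.

```bash
python3 -c "
from bench import hand_in
print(hand_in())"
```

```text
the job is handed in; nothing more can be done
None
```

The round-bow key is fully home in the lock and held turned about a quarter turn clockwise with the bolt drawn; I handed the job in at about 12 s with the gripper still holding it, and the other two keys were not touched.

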